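Offer the robot-kit mast to its turntable socket

ROBOT

A 7-joint arm with a two-finger parallel gripper is mounted at the origin on the work surface. World frame = base frame: x ahead of the robot, y to its left, z up, the work surface at z = 0. Lengths are in m, angles in rad, forces in N, time in s.
With the tool pointing down it reaches from about 0.425 to 0.875 m from the base axis. Payload 8.4 kg.
Tool frame: the origin (TCP) lies at the centre of the arm's flange, where the gripper is bolted on; the fingertips stand 182 mm ahead of it and the grasp point (between the pads) lies 164 mm ahead of it (manip.grasp_offset is the distance from the TCP to the grasp point, in m); z points along the fingers, y is the line along which they close (so a half turn about z gives the same grasp; the last joint's range is limited). The gripper opens to 87 mm and grips with 3 to 60 N. Pads are 19 mm wide; open, the fingers measure 117 mm over their backs; the gripper's body (75 mm by 190 mm) begins 51 mm behind the grasp point.
Start: joints at [-0.099, 0.333, 0.04, 1.465, -0.013, 1.343, -0.059], TCP at [0.65, -0, 0.405] pointing down, gripper open.
Joint ranges: [-2.58, 2.58], [-0.38, 2.09], [-1.3, 1.39], [0.25, 2.4], [-1.5, 4.64], [0.08, 2.09], [-2.65, 2.65]. Speed limits (rad/s): [2.22, 2.22, 2.79, 2.79, 3.14, 3.14, 3.14].

INTERFACE

Orientations are given as a rotation vector (axis times angle).
In Python, from workcell import manip gives the robot as it stands.
- The arm moves only by the tool play_rows, never from a script. Its argument "increments" is a list of rows, each a list of 7 numbers: the shift along the tool's x, y, z in units of 0.75 m (1.0 is 0.75 m), then the turn, a rotation vector about the tool's x, y, z in units of 60 degrees (1.0 is 60 degrees), then the closure, from -1 (fully open) to 1 (shut). A call has exactly 10 rows; each row is the pose to reach, as a shift and turn from the pose commanded when the call began, along the tool's axes at that moment; what a row does not reach only later rows make up. A row lasts 1/12 s, in which the tool goes at most 41.7 mm and 7.16 degrees, less where a joint would pass 70% of its speed; a pose out of reach is approached as far as the arm can. A call with a number of a shift or a turn outside -1 to 1 is refused whole. A call with a gripper value outside its range is refused whole. The fingers move at their own pace and stop on an object; "force" is the grip in N (left out, the last holds). Time passes only in rows, so rows that repeat a pose let the fingers close, or fill a call up. It gives the time, the measured TCP pose, the force, the opening and the grip force at its end, in the units of the state.
- manip.get_state(): the state, without advancing time (a new reading comes with each control period).
- manip.read_camera(name): name is "scene" or "side" or "wrist"; returns a dict with "image" (400x640x3 uint8, red, green, blue), "depth" (400x640 float32, m along the optical axis (not along the pixel's ray), 0 where there is no reading), "camera_matrix" (3x3 intrinsics, pixels), "k1" (the pictures are not rectified: a ray, as slopes to the right and down, at radius r is drawn at 1 + k1 r^2 times it, then the intrinsics apply), "position" and "attitude" of the camera in the world; the wrist camera has in their place "tool_from_camera" (4x4, takes a point from camera to tool coordinates, whose origin is the TCP and whose axes are the flange's). Camera axes: x right, y down, z forward; pixel columns grow to the right and rows downward; lengths in m; the calibration is good to about 2 mm. A picture is of the moment at which its call begins: read the wrist's pose just before it.
- manip.hand_in(): hands the job in; it is judged then, once.
The state is a dict: "clock": time; "qpos": joint angles; "qd": joint speeds; "effort": joint torques, N m; "tool_pos": TCP position; "ee_rot": TCP orientation; "force": force on the tool from outside, world axes, zero at the start; "wrist_torque": the same for the moment, N m; "finger_gap": opening from 0.0 (shut) to 1.0 (fully open); "grasp_force": force on a finger pad.
Only numpy, scipy, OpenCV 4.12 (cv2) and the standard library are available. Lean on these libraries where they do the work, as an engineer would, in place of code of your own. Each camera call takes 0.05 s, during which the arm holds its last target. There are 200 camera calls.

TASK

Take the red mast by its head, lift it up and off its hook and carry it over the open kit box to the wooden cross base. Stop with it hanging upright over the red socket, its foot centred and turned to match the rectangular opening and about a centimetre above it, and finish while still holding it there, so that your partner can check the fit before it is pushed in. The mast must not touch the base or the kit box at any time, and everything else stays where it is.

Things in the scene. Friction and masses are not known exactly. Their poses are not given: they have to be found in the camera images.
- mast: Red strut, 180 mm tall, 34 mm wide (y), 12 mm thick (x), about 70 g, hanging upright by its eye on a hook. Origin: centre of its foot's underside, z up. Lowest 25 mm: metal tenon, 24 (y) x 12 (x) mm. Eye: opens along x, 22 mm wide, 96 to 144 mm above the origin. Head: solid, 146 to 180 mm above the origin, flat sides 34 mm apart across y, to grip from above. It can swing about x.
- mast_head (a point): Centre of the mast's head, 163 mm above its foot; axes as the mast's.
- mast_stand: Fixed stand with the red mast. Origin: underside, on the axis of its post (14 mm thick, 199 mm tall); foot 110 x 110 x 12 mm, centred 20 mm to -x. An 8 mm bar, axis at height 195 mm, runs 65 mm to the stand's -x, then turns up. The mast hangs 28 to 40 mm from the post, its axes parallel to the stand's. It comes off when raised 20 to 36 mm, then moved 60 mm or more to the stand's -x.
- mast_hook_tip (a point): Highest point of the upturned tip of that hook, 216 mm above the table and 72 mm from the post towards the stand's -x.
- link_stand: An identical fixed stand that carries the grey link; the two stands may change places. One stands nearer the kit box and farther from the robot, the other farther left and nearer the robot.
- grey_link: Grey plastic strut, 150 mm tall, 34 x 12 mm, hanging on the other stand; leave it. Origin: centre of its underside.
- base: Loose wooden cross base (0.5 kg) on the table: four diagonal arms that reach 108 mm from the centre, 9 mm thick, with a black turntable disc 72 mm across and the red socket on it. Origin: centre of the underside, z up.
- socket_mouth (a point): Centre of the top opening of the red socket, 46 mm above the table; axes as the base's. The opening is 28 mm along y and 15 mm along x, the socket's outside 40 mm along y and 27 mm along x. The mast's y goes along this y, either way round.
- kit_box: Open red kit box on the table between the stands and the base: 240 mm (x) by 140 mm (y), walls 65 mm tall, with an open flap along its +x edge that rises to 105 mm and reaches 168 mm from the centre. Origin: centre of the underside.
- screw_jar: Screw jar with blue cap, 52 mm across, 70 mm tall; leave it. Origin: centre of underside.
- pliers: Black-handled pliers lying flat, 140 mm long along x, 16 mm tall; leave them.
- phone: Black phone lying flat, 150 x 75 x 10 mm; leave it.
- safety_glasses: Clear safety glasses, 140 mm wide (y), 130 mm deep (x), 43 mm tall; leave them.
Things that resemble listed ones, but are neither listed nor needed, are in the scene too. There is more than one size of the mast; the job needs the largest. Leave any purple look-alike of the mast_stand alone.

How it is judged:
On the way, in this order (a step that is already met when the one before it is completed fails the run):
1. the mast is off its hook, held by the fingers, clear of the stand (contact force between mast and the fingers above 0.5 N and contact force between mast and mast_stand below 0.05 N and horizontal distance between mast and mast_stand above 0.085 m and height (world z) of mast above 0.04 m), for 0.1 s.
2. the mast, held, crosses the line of the kit box with its foot higher than the box's walls (contact force between mast and the fingers above 0.5 N and y of mast in the frame of kit_box between -0.06 and 0.05 m and z of mast in the frame of kit_box above 0.066 m), for 0.02 s.
At the end, for the whole second after the job is handed in: The fingers hold the mast still (under 20 mm/s); the centre of its foot is within 8 mm sideways of the socket's centre and 3 to 25 mm above its opening, its width along the opening's length within 0.15 rad, upright within 0.15 rad, touching neither the base nor the kit box (contact force between mast and the fingers above 0.5 N and contact force between mast and base below 0.05 N and contact force between mast and kit_box below 0.05 N and z of mast in the frame of socket_mouth between 0.003 and 0.025 m and horizontal distance between mast and socket_mouth below 0.008 m and angle between the y axis of mast and the y axis of socket_mouth, either way round below 0.15 rad and angle between mast's own z axis and vertical below 0.15 rad and linear speed of mast below 0.02 m/s); the arm keeps its last pose, push and grip.
It fails at once if the mast touches the base or the kit box (contact force between mast and base above 0.3 N or contact force between mast and kit_box above 0.3 N).
It fails at once if the kit box, base, screw jar, pliers, phone or safety glasses is moved by more than 20 mm, or the grey link by more than 50 mm (distance of any of kit_box, base, screw_jar, pliers, phone, safety_glasses from where it was at the start of the episode above 0.02 m or distance of grey_link from where it was at the start of the episode above 0.05 m).
It also fails if it takes over 45 s, if anything falls off the work surface, if the arm or the gripper's body presses on something with over 40 N, if the wrist force passes 120 N, or if a joint passes its speed limit or range.

## Working session

There is one attempt and no reset: what is moved stays moved. The work goes in short steps, Python scripts to look and compute and a tool call to move; the robot and the scene stay as the last step left them, time stands still between calls to the robot, and variables do not carry over. Pictures are saved under pics/ and viewed, at most 10 in all, crops included, and the job is handed in when it is done.

Besides the shell and the picture viewer there is one more tool, called after "Emit:" in YAML: its name, and indented under it one key for each argument. play_rows: Moves the arm, as the interface text tells. Its arguments: {"type":"object","properties":{"increments":{"type":"array","items":{"type":"array","items":{"type":"number"}}},"force":{"type":"number"}},"required":["increments"]}

```bash
ls && mkdir -p pics
python3 - <<'E'
from workcell import manip
import cv2
print({k:v for k,v in manip.get_state().items()})
for n in ("scene","side"):
    c=manip.read_camera(n); cv2.imwrite(f"pics/{n}0.png",c["image"][:,:,::-1])
    print(n,c["camera_matrix"],c["k1"],c["position"],c["attitude"],(c["depth"]>0).mean())
E
```

```text
pics
{'clock': 0.0, 'qpos': array([-0.0992106 ,  0.33392781,  0.03986404,  1.46627541, -0.0133699 ,
        1.3432964 , -0.05847831]), 'qd': array([ 1.65323127e-03,  6.91837923e-04, -7.61671126e-04,  7.26745301e-05,
       -1.47976962e-03, -5.98319581e-04,  1.00672488e-04]), 'effort': array([ 1.06989024e-03, -6.56351209e+01,  1.33598529e+00, -4.03798449e+01,
       -5.97442500e-02,  4.47441044e-02,  1.62792835e-04]), 'tool_pos': array([ 6.49826653e-01, -2.60911686e-06,  4.03845951e-01]), 'ee_rot': array([-2.22065770e+00, -2.22072665e+00,  1.96954777e-03]), 'force': array([-0.24962364, -0.10352275,  0.78552939]), 'wrist_torque': array([-0.02103027,  0.03507408,  0.00355647]), 'grasp_force': 0.0, 'finger_gap': 0.9959056235613858}
scene [[456.36628225   0.         320.6676395 ]
 [  0.         456.36628225 204.13821963]
 [  0.           0.           1.        ]] -0.03966263465073319 [1.621766   0.35711188 0.94191411] [-1.3685903  -1.96062904  1.0072907 ] 0.99198046875
side [[505.34272205   0.         327.08446015]
 [  0.         505.34272205 195.83274048]
 [  0.           0.           1.        ]] -0.0736429419405257 [-0.29022167  1.37687752  1.08147016] [-0.73533439  2.38711987 -1.39731206] 0.94833203125
```

View pics/scene0.png

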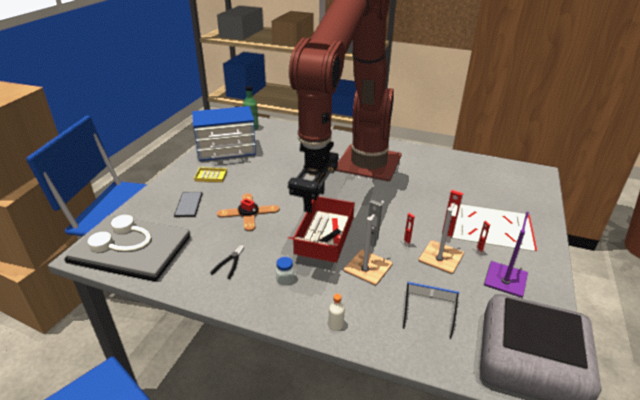

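View pics/side0.png

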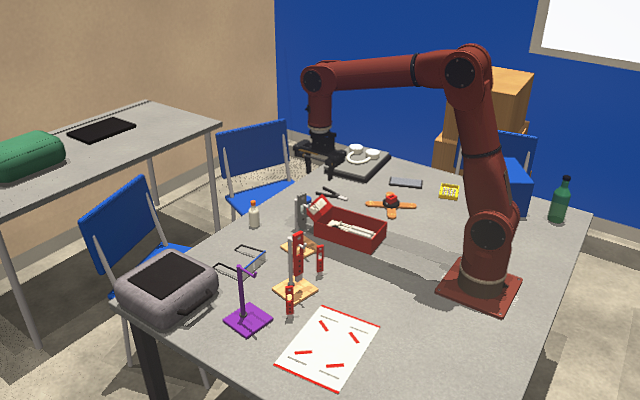

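Scene view: red mast candidates are (455,200) hanging on the wooden stand, the small red look-alikes at (409,228) and (484,236), and the empty purple stand at (507,275). The grey link hangs at (375,215). In the side view the same things are at (299,252), (320,258), (290,298) and (242,300). The hanging, tallest one is the choice, so I'll check it close up and measure.

```bash
cat > h.py <<'E'
from workcell import manip
import numpy as np, cv2
from scipy.spatial.transform import Rotation as R
GO=manip.grasp_offset
def cam(n):
    s=manip.get_state(); c=manip.read_camera(n)
    if n=="wrist":
        T=np.eye(4);T[:3,:3]=R.from_rotvec(s["ee_rot"]).as_matrix();T[:3,3]=s["tool_pos"];T=T@c["tool_from_camera"]
        c["R"],c["p"]=T[:3,:3],T[:3,3]
    else: c["R"],c["p"]=R.from_rotvec(c["attitude"]).as_matrix(),np.array(c["position"])
    D=np.array([c["k1"],0,0,0,0.])
    v,u=np.mgrid[0:400,0:640]
    uv=np.stack([u,v],-1).reshape(-1,1,2).astype(np.float64)
    n_=cv2.undistortPoints(uv,c["camera_matrix"],D).reshape(400,640,2)
    ray=np.dstack([n_,np.ones((400,640))])
    c["ray"]=ray@c["R"].T
    c["P"]=c["p"]+c["ray"]*c["depth"][...,None]
    c["hsv"]=cv2.cvtColor(c["image"],cv2.COLOR_RGB2HSV).astype(int)
    return c
def plane(c,z): # points of all pixels on plane z
    return c["p"]+c["ray"]*((z-c["p"][2])/c["ray"][...,2])[...,None]
def red(c):
    h,s,v=np.moveaxis(c["hsv"],-1,0); return ((h<7)|(h>172))&(s>140)&(v>60)
def rect(xy):
    (x,y),(w,h),a=cv2.minAreaRect(xy.astype(np.float32)); return np.round([x,y,w,h,a],4)
E
python3 - <<'E'
from h import *
ims=[]
for n,(x,y),sz in (("scene",(430,225),(110,85)),("side",(300,255),(85,75))):
    c=cam(n);P=c["P"]; m=red(c)&(c["depth"]>0)&(P[...,0]>.3)&(P[...,0]<1.3)&(P[...,2]>.005)&(P[...,2]<.3)&(P[...,1]>-.6)
    k,l,st,ce=cv2.connectedComponentsWithStats(m.astype(np.uint8))
    print(n)
    for i in range(1,k):
        if st[i,4]>25:
            q=P[l==i]; print("red",ce[i].round(),st[i,4],"med",np.median(q,0).round(3),"lo",np.percentile(q,3,0).round(3),"hi",np.percentile(q,97,0).round(3))
    h,s,v=np.moveaxis(c["hsv"],-1,0)
    w=(h>8)&(h<22)&(s>60)&(v>120)&(P[...,2]>0.004)&(P[...,2]<.022)&(P[...,0]>.4)&(P[...,0]<1.2)
    k,l,st,ce=cv2.connectedComponentsWithStats(w.astype(np.uint8))
    for i in range(1,k):
        if st[i,4]>60:
            q=P[l==i]; print("wood",ce[i].round(),st[i,4],np.median(q,0).round(3),rect(q[:,:2]))
    im=c["image"][y-sz[1]:y+sz[1],x-sz[0]:x+sz[0],::-1]; ims.append(cv2.resize(im,(400,int(400*im.shape[0]/im.shape[1])),interpolation=cv2.INTER_CUBIC))
H=max(i.shape[0] for i in ims)
cv2.imwrite("pics/crop1.png",np.hstack([cv2.copyMakeBorder(i,0,H-i.shape[0],0,0,0) for i in ims]))
E
```

```text
scene
red [455. 197.] 126 med [0.482 0.364 0.22 ] lo [0.471 0.35  0.19 ] hi [0.488 0.379 0.236]
red [323. 230.] 1607 med [ 0.556 -0.009  0.037] lo [ 0.395 -0.085  0.008] hi [0.676 0.063 0.1  ]
red [247. 205.] 131 med [ 0.501 -0.303  0.038] lo [ 0.479 -0.324  0.022] hi [ 0.512 -0.284  0.049]
red [409. 228.] 125 med [0.479 0.249 0.067] lo [0.471 0.24  0.022] hi [0.487 0.257 0.123]
red [451. 226.] 82 med [0.484 0.372 0.122] lo [0.48  0.366 0.087] hi [0.488 0.377 0.152]
red [335. 224.] 57 med [0.465 0.005 0.015] lo [ 0.435 -0.01   0.011] hi [0.504 0.018 0.021]
red [486. 226.] 29 med [0.437 0.471 0.114] lo [0.429 0.464 0.1  ] hi [0.445 0.476 0.122]
red [481. 243.] 70 med [0.437 0.47  0.046] lo [0.429 0.463 0.021] hi [0.444 0.477 0.07 ]
wood [268. 209.] 121 [ 0.458 -0.246  0.008] [ 0.4578 -0.2439  0.0417  0.0702 26.3365]
wood [228. 212.] 135 [ 0.528 -0.364  0.009] [ 0.5262 -0.366   0.0415  0.0725 29.9269]
wood [249. 222.] 146 [ 0.552 -0.272  0.008] [ 0.552  -0.2717  0.0783  0.0353 30.8566]
wood [441. 257.] 680 [0.507 0.366 0.013] [ 0.4955  0.3619  0.1093  0.1157 77.2279]
wood [368. 267.] 7
[... 277 characters left out ...]
 342 med [0.471 0.374 0.152] lo [0.465 0.353 0.084] hi [0.482 0.386 0.236]
red [319. 258.] 125 med [0.47  0.255 0.064] lo [0.464 0.242 0.021] hi [0.478 0.265 0.125]
red [289. 300.] 153 med [0.427 0.476 0.065] lo [0.42  0.467 0.018] hi [0.437 0.485 0.123]
wood [375. 203.] 83 [ 0.543 -0.264  0.01 ] [ 0.545  -0.2643  0.0712  0.0496 31.5581]
wood [406. 205.] 84 [ 0.432 -0.331  0.01 ] [ 0.429  -0.3327  0.0696  0.0481 23.3553]
wood [391. 213.] 72 [ 0.452 -0.238  0.01 ] [ 4.51000e-01 -2.39900e-01  3.32000e-02  8.38000e-02  3.40242e+01]
wood [310. 246.] 161 [0.584 0.141 0.012] [ 0.5875  0.14    0.0475  0.1304 35.947 ]
wood [302. 290.] 274 [0.459 0.355 0.012] [ 0.4616  0.3449  0.0802  0.1384 38.7888]
```

View pics/crop1.png

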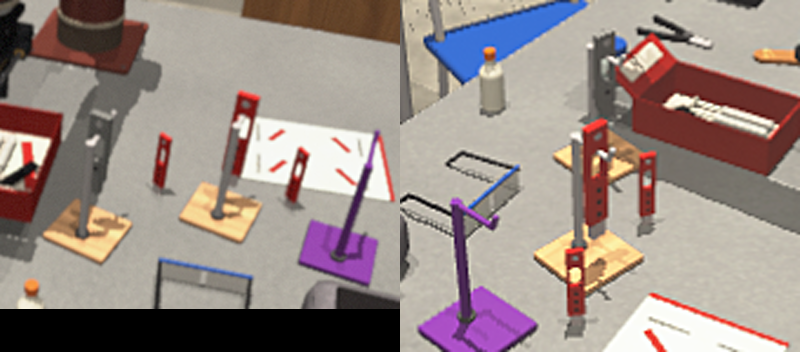

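The crop confirms it: the tall red mast with metal tenon hangs on the grey hook of the wooden stand nearest the white sheet. The two shorter red ones stand free, and the purple stand is empty. I'll go above it and look from close by.

Emit:
play_rows:
  increments:
    - [0.0, 0.0, -0.05, 0, 0, -0.1, -1]
    - [0.05, -0.02, -0.1, 0, 0, -0.2, -1]
    - [0.1, -0.05, -0.14, 0, 0, -0.3, -1]
    - [0.15, -0.07, -0.14, 0, 0, -0.4, -1]
    - [0.2, -0.09, -0.14, 0, 0, -0.5, -1]
    - [0.25, -0.11, -0.14, 0, 0, -0.6, -1]
    - [0.3, -0.14, -0.14, 0, 0, -0.7, -1]
    - [0.35, -0.16, -0.14, 0, 0, -0.8, -1]
    - [0.4, -0.19, -0.14, 0, 0, -0.9, -1]
    - [0.45, -0.21, -0.14, 0, 0, -1, -1]
  force: 25

```text
clock: 1.03
tool_pos: [0.4985, 0.3222, 0.51]
ee_rot: [0.805, 3.036, 0.0]
force: [0.8, 0.6, 0.4]
finger_gap: 0.997
grasp_force: 0.0
```

Run:
```python
from h import *
c=cam("wrist");s=manip.get_state()
print(s["tool_pos"],s["ee_rot"],s["qpos"].round(2),c["tool_from_camera"].round(3),GO,s["clock"])
cv2.imwrite("pics/w1.png",c["image"][:,:,::-1])
P=c["P"]; m=red(c)&(c["depth"]>0)&(P[...,2]>.2)&(P[...,2]<.25)
k,l,st,ce=cv2.connectedComponentsWithStats(m.astype(np.uint8))
for i in range(1,k):
    if st[i,4]>60:
        q=P[l==i]; print(ce[i].round(),st[i,4],np.percentile(q[:,2],[5,50,95]).round(3),rect(q[q[:,2]>.228][:,:2]))
```

```text
[0.49341015 0.33081447 0.50975894] [-0.77585643 -3.04061811 -0.00565744] [-0.42  0.2  -0.29  1.42  0.05  1.52  0.36] [[-0.    -0.954 -0.299  0.084]
 [ 1.    -0.     0.    -0.   ]
 [-0.    -0.299  0.954  0.02 ]
 [ 0.     0.     0.     1.   ]] 0.1635 1.0833
[361. 152.] 671 [0.208 0.235 0.236] [4.74300e-01 3.67200e-01 3.21000e-02 1.13000e-02 7.80491e+01]
```

View pics/w1.png

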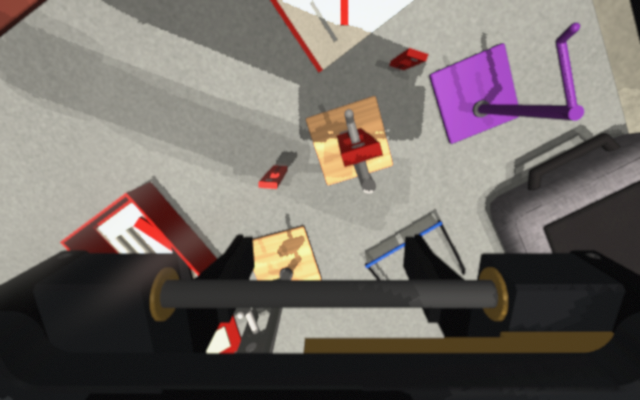

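Wrist view: the mast head is at (361,150), with the hook's upturned tip at (350,115) and the post at (366,185). The head top is at z 0.235, its centre at (0.474, 0.367) and its width at 78°.

```bash
cat >> h.py <<'E'
def delta(pos,yawy):
    "TCP target pos, angle (deg) of tool y in world, tool down -> shift/turn in tool units"
    s=manip.get_state(); R0=R.from_rotvec(s["ee_rot"])
    a=np.radians(yawy); y=np.array([np.cos(a),np.sin(a),0]); z=np.array([0,0,-1.])
    best=min((R.from_matrix(np.stack([np.cross(k*y,z),k*y,z],1)) for k in (1,-1)),key=lambda r:(R0.inv()*r).magnitude())
    print("shift",(R0.inv().apply(np.array(pos)-s["tool_pos"])/.75).round(4),"turn",((R0.inv()*best).as_rotvec()/np.radians(60)).round(4), "now",s["tool_pos"].round(4),"y ang",np.degrees(np.arctan2(*R0.as_matrix()[1::-1,1])).round(1),"t",s["clock"])
E
python3 - <<'E'
from h import *
delta([.4743,.3672,.3845],78)
E
```

```text
shift [0.0449 0.0299 0.1673] turn [ 0.0031 -0.0037 -0.2771] now [0.4934 0.3308 0.5098] y ang 61.4 t 1.0833
```

Emit:
play_rows:
  increments:
    - [0.02, 0.015, 0, 0, 0, -0.12, -1]
    - [0.045, 0.03, 0, 0, 0, -0.24, -1]
    - [0.045, 0.03, 0, 0, 0, -0.277, -1]
    - [0.045, 0.03, 0.02, 0, 0, -0.277, -1]
    - [0.045, 0.03, 0.05, 0, 0, -0.277, -1]
    - [0.045, 0.03, 0.09, 0, 0, -0.277, -1]
    - [0.045, 0.03, 0.13, 0, 0, -0.277, -1]
    - [0.045, 0.03, 0.155, 0, 0, -0.277, -1]
    - [0.045, 0.03, 0.167, 0, 0, -0.277, -1]
    - [0.045, 0.03, 0.167, 0, 0, -0.277, -1]

```text
clock: 1.92
tool_pos: [0.4818, 0.3565, 0.3823]
ee_rot: [-0.366, -3.117, 0.004]
force: [0.2, 0.2, 0.7]
finger_gap: 1.002
grasp_force: 0.0
```

Run:
```python
from h import *
delta([.4743,.3672,.3845],78)
for n in ("wrist","side"):
    c=cam(n)
    P=c["P"]; m=red(c)&(c["depth"]>0)&(P[...,2]>.15)&(P[...,2]<.26)&(P[...,1]>.3)
    q=P[m]; t=q[q[:,2]>.228]
    print(n,len(q),np.percentile(q[:,2],[5,50,95]).round(3),rect(t[:,:2]) if len(t)>4 else 0)
    cv2.imwrite(f"pics/g_{n}.png",c["image"][:,:,::-1])
a=cv2.imread("pics/g_wrist.png");b=cv2.imread("pics/g_side.png")[170:320,220:460]
cv2.imwrite("pics/g.png",np.hstack([cv2.resize(a,(400,250)),cv2.resize(b,(400,250))]))
```

```text
shift [ 0.0131  0.0115 -0.003 ] turn [-0.0027 -0.0024 -0.0234] now [0.4818 0.3565 0.3823] y ang 76.6 t 1.9167
wrist 3742 [0.152 0.227 0.236] [4.7370e-01 3.6730e-01 3.2700e-02 1.1700e-02 7.7878e+01]
side 178 [0.153 0.205 0.235] [4.69200e-01 3.44000e-01 8.41000e-02 1.61000e-02 8.00097e+01]
```

View pics/g.png

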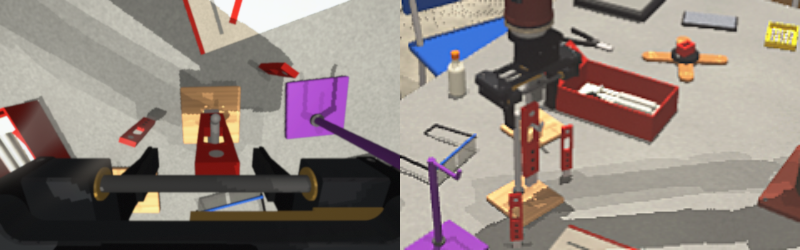

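The head is between the open fingers, but about 10 mm off. I'll correct that and settle.

Emit:
play_rows:
  increments:
    - [0.007, 0.006, -0.002, 0, 0, -0.012, -1]
    - [0.013, 0.0115, -0.003, 0, 0, -0.023, -1]
    - [0.013, 0.0115, -0.003, 0, 0, -0.023, -1]
    - [0.013, 0.0115, -0.003, 0, 0, -0.023, -1]
    - [0.013, 0.0115, -0.003, 0, 0, -0.023, -1]
    - [0.013, 0.0115, -0.003, 0, 0, -0.023, -1]
    - [0.013, 0.0115, -0.003, 0, 0, -0.023, -1]
    - [0.013, 0.0115, -0.003, 0, 0, -0.023, -1]
    - [0.013, 0.0115, -0.003, 0, 0, -0.023, -1]
    - [0.013, 0.0115, -0.003, 0, 0, -0.023, -1]

```text
clock: 2.85
tool_pos: [0.4746, 0.3677, 0.3867]
ee_rot: [-0.329, -3.124, 0.0]
force: [0.3, -0.6, -1.4]
finger_gap: 0.999
grasp_force: 0.0
```

Run:
```python
from h import *
delta([.4740,.3673,.3845],78)
```

```text
shift [ 0.0007 -0.0006  0.003 ] turn [-0.     -0.     -0.0002] now [0.4746 0.3677 0.3867] y ang 78.0 t 2.85
```

Emit:
play_rows:
  increments:
    - [0, 0, 0.003, 0, 0, 0, 1]
    - [0, 0, 0.003, 0, 0, 0, 1]
    - [0, 0, 0.003, 0, 0, 0, 1]
    - [0, 0, 0.003, 0, 0, 0, 1]
    - [0, 0, 0.003, 0, 0, 0, 1]
    - [0, 0, 0.003, 0, 0, 0, 1]
    - [0, 0, 0.003, 0, 0, 0, 1]
    - [0, 0, 0.003, 0, 0, 0, 1]
    - [0, 0, 0.003, 0, 0, 0, 1]
    - [0, 0, 0.003, 0, 0, 0, 1]
  force: 30

```text
clock: 3.68
tool_pos: [0.4746, 0.3674, 0.3846]
ee_rot: [-0.329, -3.124, 0.001]
force: [-0.6, -1.9, 1.8]
finger_gap: 0.385
grasp_force: 30.0
```

Emit:
play_rows:
  increments:
    - [0, 0, -0.006, 0, 0, 0, 1]
    - [0, 0, -0.012, 0, 0, 0, 1]
    - [0, 0, -0.018, 0, 0, 0, 1]
    - [0, 0, -0.024, 0, 0, 0, 1]
    - [0, 0, -0.03, 0, 0, 0, 1]
    - [0, 0, -0.037, 0, 0, 0, 1]
    - [0, 0, -0.037, 0, 0, 0, 1]
    - [0, 0, -0.037, 0, 0, 0, 1]
    - [0, 0, -0.037, 0, 0, 0, 1]
    - [0, 0, -0.037, 0, 0, 0, 1]

```text
clock: 4.52
tool_pos: [0.4745, 0.3677, 0.4119]
ee_rot: [-0.328, -3.124, 0.001]
force: [0.5, -0.6, -0.9]
finger_gap: 0.388
grasp_force: 30.0
```

Run:
```python
from h import *
delta([.4740,.3673,.4125],78)
a=cam("side")["image"][150:310,220:400,::-1];b=cam("wrist")["image"][:,:,::-1]
cv2.imwrite("pics/l.png",np.hstack([cv2.resize(a,(360,320),interpolation=2),cv2.resize(b,(440,320))]))
```

```text
shift [ 0.0005 -0.0006 -0.0008] turn [-0.0004 -0.0004 -0.    ] now [0.4745 0.3677 0.4119] y ang 78.0 t 4.5167
```

View pics/l.png

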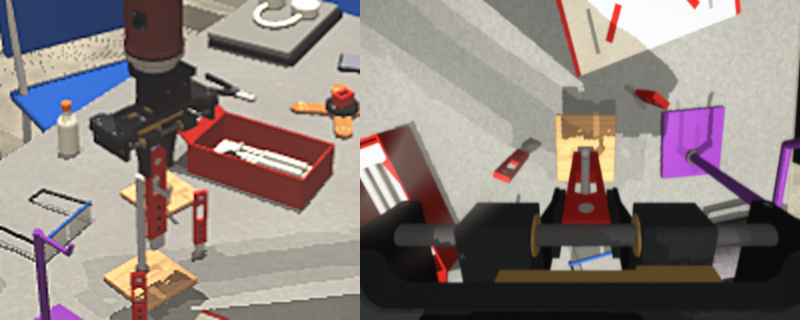

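The mast is held and lifted about 27 mm, with the hook tip (wrist view, around (585,155)) inside the eye. Next I slide along the stand's −x and rise once clear.

Emit:
play_rows:
  increments:
    - [0.012, 0, 0, 0, 0, 0, 1]
    - [0.025, 0, 0, 0, 0, 0, 1]
    - [0.038, 0, 0, 0, 0, 0, 1]
    - [0.051, 0, 0, 0, 0, 0, 1]
    - [0.064, 0, 0, 0, 0, 0, 1]
    - [0.077, 0, 0, 0, 0, 0, 1]
    - [0.09, 0, 0, 0, 0, 0, 1]
    - [0.1, 0, 0, 0, 0, 0, 1]
    - [0.1, 0, 0, 0, 0, 0, 1]
    - [0.1, 0, 0, 0, 0, 0, 1]

```text
clock: 5.45
tool_pos: [0.4009, 0.3835, 0.4124]
ee_rot: [0.327, 3.124, 0.0]
force: [0.1, 0.8, -0.2]
finger_gap: 0.383
grasp_force: 30.0
```

Run:
```python
from h import *
delta([.43,.30,.50],78)
delta([.44,-.18,.50],73)
delta([.44,-.18,.50],-17)
```

```text
shift [-0.0611 -0.1008 -0.1167] turn [0.0001 0.0004 0.0006] now [0.4009 0.3835 0.4124] y ang 78.0 t 5.45
shift [-0.2069 -0.7241 -0.1168] turn [0.0002 0.0004 0.0839] now [0.4009 0.3835 0.4124] y ang 78.0 t 5.45
shift [-0.2069 -0.7241 -0.1168] turn [-2.0000e-04  4.0000e-04 -1.4161e+00] now [0.4009 0.3835 0.4124] y ang 78.0 t 5.45
```

Run:
```python
from h import *
delta([.47,.10,.50],78)
c=cam("scene")
P=c["P"];m=red(c)&(P[...,2]>.04)&(P[...,2]<.05)&(P[...,1]<-.22)&(P[...,1]>-.4)&(c["depth"]>0)
q=P[m];print(len(q),rect(q[:,:2]))
```

```text
shift [-0.1686 -0.3506 -0.1167] turn [0.0001 0.0004 0.0006] now [0.4009 0.3835 0.4124] y ang 78.0 t 5.45
59 [ 4.93200e-01 -3.05200e-01  4.84000e-02  3.27000e-02  6.86916e+01]
```

Emit:
play_rows:
  increments:
    - [0, 0, -0.03, 0, 0, 0, 1]
    - [0, 0, -0.07, 0, 0, 0, 1]
    - [-0.02, -0.02, -0.1, 0, 0, 0, 1]
    - [-0.04, -0.06, -0.117, 0, 0, 0, 1]
    - [-0.06, -0.1, -0.117, 0, 0, 0, 1]
    - [-0.08, -0.14, -0.117, 0, 0, 0, 1]
    - [-0.1, -0.18, -0.117, 0, 0, 0, 1]
    - [-0.12, -0.22, -0.117, 0, 0, 0, 1]
    - [-0.14, -0.26, -0.117, 0, 0, 0, 1]
    - [-0.15, -0.29, -0.117, 0, 0, 0, 1]

```text
clock: 6.33
tool_pos: [0.4673, 0.1433, 0.4999]
ee_rot: [0.335, 3.123, -0.001]
force: [0.1, 0.1, -0.5]
finger_gap: 0.387
grasp_force: 30.0
```

Run:
```python
from h import *
delta([.47,.10,.50],78)
delta([.48,-.16,.50],78)
```

```text
shift [-0.0157 -0.0557 -0.    ] turn [-0.0006  0.0005 -0.0039] now [0.4673 0.1433 0.4999] y ang 77.8 t 6.3333
shift [-1.022e-01 -3.917e-01  2.000e-04] turn [-0.0006  0.0005 -0.0039] now [0.4673 0.1433 0.4999] y ang 77.8 t 6.3333
```

Emit:
play_rows:
  increments:
    - [-0.01, -0.05, 0, 0, 0, 0, 1]
    - [-0.02, -0.09, 0, 0, 0, 0, 1]
    - [-0.03, -0.13, 0, 0, 0, 0, 1]
    - [-0.04, -0.17, 0, 0, 0, 0, 1]
    - [-0.05, -0.21, 0, 0, 0, 0, 1]
    - [-0.06, -0.25, 0, 0, 0, 0, 1]
    - [-0.07, -0.29, 0, 0, 0, 0, 1]
    - [-0.08, -0.33, 0, 0, 0, 0, 1]
    - [-0.09, -0.36, 0, 0, 0, 0, 1]
    - [-0.1, -0.38, 0, 0, 0, 0, 1]

```text
clock: 7.17
tool_pos: [0.4796, -0.1508, 0.5001]
ee_rot: [0.335, 3.124, -0.002]
force: [0.2, -0.3, -0.6]
finger_gap: 0.387
grasp_force: 30.0
```

```bash
cat > sock.py <<'E'
from h import *
c=cam("wrist")
P=c["P"]; sel=(c["depth"]>0)&(P[...,1]<-.2)&(P[...,1]>-.45)
m=red(c)&sel&(P[...,2]>.038)&(P[...,2]<.054)
n=(m&(P[...,0]>.42)&(P[...,0]<.57)); print("px",n.sum(), "z",np.median(P[n][:,2]))
Q=plane(c,.046)[n][:,:2]
o=rect(Q); print("socket outline",o,"med",np.median(Q,0))
v,u=np.nonzero(n); b=(v.min()-12,v.max()+12,u.min()-20,u.max()+20); print("crop",b)
k=np.ones((5,5),np.uint8)
h=cv2.convexHull(np.stack([u,v],1).astype(np.int32)); f=np.zeros((400,640),np.uint8); cv2.fillConvexPoly(f,h,1)
hole=(f>0)&~red(c)
k_,l,st,ce=cv2.connectedComponentsWithStats(hole.astype(np.uint8))
for i in range(1,k_):
    if st[i,4]>15: print("hole",st[i,4],ce[i].round(),rect(plane(c,.046)[l==i][:,:2]))
# arms
hh,s,vv=np.moveaxis(c["hsv"],-1,0)
w=(hh>8)&(hh<24)&(s>60)&(vv>100)&sel&(P[...,2]>.003)&(P[...,2]<.018)
A=plane(c,.009)[w][:,:2]; ctr=np.median(Q,0); d=A-ctr; r=np.hypot(*d.T); d=d[(r>.045)&(r<.115)]
t=np.arctan2(d[:,1],d[:,0]); print("arm angle mod 90",np.degrees(np.angle(np.exp(4j*t).mean())/4),len(d))
cv2.imwrite("pics/s_%d.png"%int(manip.get_state()["clock"]*100),c["image"][:,:,::-1])
# mast tenon / side pixels
E
python3 sock.py; python3 -c "
from h import *
delta([.48,-.16,.50],78)";ls -t pics|head -1
```

```text
px 405 z 0.04606526991920301
socket outline [ 4.88800e-01 -3.01800e-01  4.19000e-02  2.91000e-02  7.50633e+01] med [ 0.48876771 -0.30162582]
crop (np.int64(170), np.int64(214), np.int64(195), np.int64(263))
hole 46 [231. 190.] [ 4.87200e-01 -2.98200e-01  1.77000e-02  4.60000e-03  7.77589e+01]
arm angle mod 90 29.793888721051744 3171
shift [-0.002  -0.009  -0.0002] turn [-0.0019  0.0004 -0.0062] now [ 0.48   -0.153   0.4998] y ang 77.6 t 7.2167
s_721.png
```

```bash
cat > mast.py <<'E'
from h import *
s=manip.get_state();c=cam("wrist");T=R.from_rotvec(s["ee_rot"])
L=T.inv().apply((c["P"]-s["tool_pos"]).reshape(-1,3)).reshape(400,640,3)
m=(c["depth"]>0)&(abs(L[...,1])<.022)&(abs(L[...,0])<.05)&(L[...,2]>.19)&(L[...,2]<.36)
q=L[m]; print(len(q),"zmax",np.percentile(q[:,2],99.5).round(4))
for a in np.arange(.19,.35,.02):
    w=q[(q[:,2]>=a)&(q[:,2]<a+.02)]
    if len(w)>5: print(a.round(2),len(w),"x med",np.median(w[:,0]).round(4),"y range",np.percentile(w[:,1],[2,98]).round(4))
E
python3 mast.py
python3 -c "
import cv2;a=cv2.imread('pics/s_721.png');cv2.imwrite('pics/v.png',cv2.resize(a[100:350,150:470],(768,600),interpolation=2))"
```

```text
2147 zmax 0.3274
0.19 267 x med 0.0057 y range [-0.0165  0.0169]
0.21 225 x med 0.0056 y range [-0.0166  0.0168]
0.23 800 x med 0.0043 y range [-0.0154  0.0155]
0.25 319 x med 0.0056 y range [-0.0161  0.016 ]
0.27 246 x med 0.0056 y range [-0.0161  0.0159]
0.29 172 x med 0.0055 y range [-0.016   0.0157]
0.31 118 x med 0.0054 y range [-0.0117  0.011 ]
```

View pics/v.png

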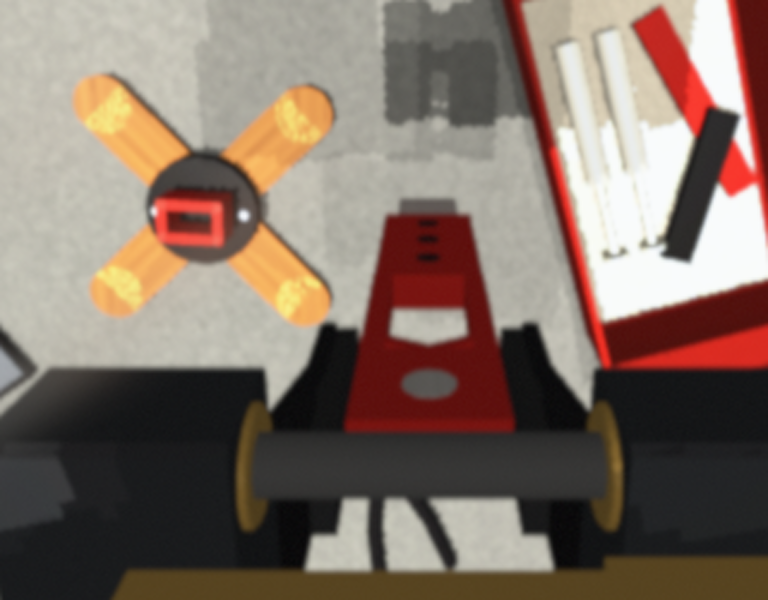

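Wrist close-up: the socket rim is at crop (188,220), with its long side parallel to the mast's width. The mast hangs straight in the fingers, foot 327 mm ahead of the TCP. Next is a position above the socket at a safe height, then one more look.

```bash
python3 -c "
from h import *
delta([.489,-.302,.43],75)"
```

```text
shift [-0.0548 -0.1941  0.0932] turn [-0.0012 -0.0002  0.0444] now [ 0.48   -0.1509  0.4998] y ang 77.7 t 7.2667
```

Emit:
play_rows:
  increments:
    - [-0.01, -0.03, 0, 0, 0, 0.02, 1]
    - [-0.02, -0.06, 0, 0, 0, 0.044, 1]
    - [-0.03, -0.1, 0, 0, 0, 0.044, 1]
    - [-0.04, -0.13, 0.01, 0, 0, 0.044, 1]
    - [-0.05, -0.16, 0.03, 0, 0, 0.044, 1]
    - [-0.055, -0.185, 0.06, 0, 0, 0.044, 1]
    - [-0.055, -0.194, 0.08, 0, 0, 0.044, 1]
    - [-0.055, -0.194, 0.093, 0, 0, 0.044, 1]
    - [-0.055, -0.194, 0.093, 0, 0, 0.044, 1]
    - [-0.055, -0.194, 0.093, 0, 0, 0.044, 1]

```text
clock: 8.1
tool_pos: [0.4905, -0.2975, 0.4304]
ee_rot: [-0.4, -3.116, -0.001]
force: [0.3, -0.3, 0.1]
finger_gap: 0.385
grasp_force: 30.0
```

```bash
python3 sock.py; python3 mast.py; python3 -c "
from h import *
delta([.489,-.302,.385],75)"; ls -t pics|head -1
```

```text
px 395 z 0.046269076621879346
socket outline [ 4.88300e-01 -3.02500e-01  3.95000e-02  2.72000e-02  7.60088e+01] med [ 0.48288715 -0.30338125]
crop (np.int64(152), np.int64(198), np.int64(287), np.int64(360))
hole 147 [324. 173.] [ 4.86700e-01 -3.01700e-01  2.41000e-02  8.60000e-03  7.53634e+01]
hole 61 [325. 183.] [ 4.98400e-01 -3.02600e-01  2.47000e-02  4.70000e-03  8.51241e+01]
arm angle mod 90 30.89762241026435 4222
2127 zmax 0.3266
0.19 263 x med 0.0057 y range [-0.0165  0.0169]
0.21 221 x med 0.0057 y range [-0.0166  0.0168]
0.23 782 x med 0.0046 y range [-0.0156  0.0155]
0.25 314 x med 0.0057 y range [-0.0162  0.016 ]
0.27 257 x med 0.0057 y range [-0.0163  0.016 ]
0.29 175 x med 0.0056 y range [-0.0158  0.0153]
0.31 115 x med 0.0056 y range [-0.0117  0.0109]
shift [ 0.0008 -0.0065  0.0621] turn [0.     0.0017 0.0071] now [ 0.4907 -0.2974  0.4316] y ang 75.4 t 8.2
s_815.png
```

The outline of 39.5 × 27.2 mm matches the socket: centre (0.4883, -0.3025), y at about 75.3°. Lowering to 12 mm above.

Emit:
play_rows:
  increments:
    - [0.001, -0.0065, 0.0, 0, 0.001, 0.004, 1]
    - [0.001, -0.0065, 0.005, 0, 0.001, 0.004, 1]
    - [0.001, -0.0065, 0.015, 0, 0.001, 0.004, 1]
    - [0.001, -0.0065, 0.025, 0, 0.001, 0.004, 1]
    - [0.001, -0.0065, 0.035, 0, 0.001, 0.004, 1]
    - [0.001, -0.0065, 0.045, 0, 0.001, 0.004, 1]
    - [0.001, -0.0065, 0.055, 0, 0.001, 0.004, 1]
    - [0.001, -0.0065, 0.06, 0, 0.001, 0.004, 1]
    - [0.001, -0.0065, 0.06, 0, 0.001, 0.004, 1]
    - [0.001, -0.0065, 0.06, 0, 0.001, 0.004, 1]

```text
clock: 9.03
tool_pos: [0.4882, -0.3026, 0.3851]
ee_rot: [-0.407, -3.114, -0.0]
force: [-0.9, 0.6, -1.2]
finger_gap: 0.387
grasp_force: 30.0
```

```bash
python3 mast.py; python3 -c "
from h import *
delta([.4883,-.3025,.385],75.3)
a=cam('wrist')['image'][110:290,230:420,::-1];b=cam('side')['image'][130:240,330:450,::-1];d=cam('scene')['image'][150:240,200:300,::-1]
cv2.imwrite('pics/f.png',np.hstack([cv2.resize(i,(266,266),interpolation=2) for i in (a,b,d)]))"
```

```text
2614 zmax 0.3566
0.19 270 x med 0.0057 y range [-0.0166  0.0168]
0.21 225 x med 0.0056 y range [-0.0166  0.0168]
0.23 788 x med 0.0047 y range [-0.0155  0.0154]
0.25 313 x med 0.0057 y range [-0.0161  0.0159]
0.27 250 x med 0.0057 y range [-0.0162  0.0158]
0.29 183 x med 0.0057 y range [-0.016   0.0155]
0.31 110 x med 0.0056 y range [-0.0118  0.011 ]
0.33 406 x med 0.0079 y range [-0.0193  0.0199]
shift [0.0001 0.0002 0.0006] turn [-0.0001 -0.0008 -0.0031] now [ 0.4883 -0.3027  0.3855] y ang 75.1 t 9.0833
```

View pics/f.png

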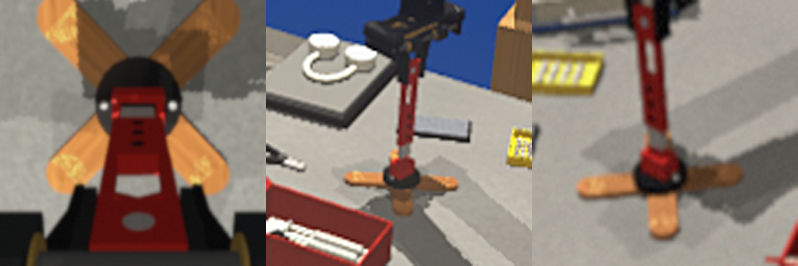

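All three views agree: the tenon hangs centred just above the socket, aligned with it and not touching. Handing in.

```bash
python3 -c "
from workcell import manip
s=manip.get_state();print(abs(s['qd']).max(),s['grasp_force'])
print(manip.hand_in())"
```

```text
0.002596929682306472 29.999823784455657
the job is handed in; nothing more can be done
None
```

I handed the job in with the red mast held upright about 12 mm above the red socket, centred and turned to match as measured by the wrist camera; the interface did not return the judge's result.

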